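# Show the anchor in the fittings box

### The job

The ship modeller needs the anchor next: gently, with the fingertips only, turn the clear lid of the round fittings box (its grey upright tab is there to be pushed, not gripped) until its opening is squarely over the compartment with the anchor. Then point at the anchor from straight above its middle, fingertips no more than about 2 cm above the opening and touching nothing, and stay still there for three seconds; the program finishes in that pose. Do not touch, move or pick up any of the fittings, and leave the things round the box where they are.

Things in the scene. Friction and masses are not known exactly. Their poses are not given: they have to be found in the camera images.
- fittings_box: round white plastic box, 201 mm across, wall 30 mm, fixed. Origin: centre of its underside, on the lid's axis. Six 60-degree sectors, centred 0, 60, .. 300 degrees anticlockwise (from above) from its x axis: the one at 0 is filled and blank, the others are compartments, each with one loose fitting (which in which varies) about 62 mm from the axis, on a floor 4 mm above the table.
- lid (a joint): the box's clear flat lid, 203 mm across, top 33.5 mm above the table; it cannot be lifted, only turned about the box's vertical axis, either way, -3.5 to 3.5 rad. 0: its opening is over the blank sector; positive: anticlockwise from above. Turning takes 0.12 N m (1.6 N at the tab) and it stays where it is left; over 20 N could crack it.
- opening (a point): centre of the lid's only opening, at lid-top height, 62 mm from the axis: a 52-degree wedge from 26 to 88 mm radius, edged by a grey lip whose top is 36 mm above the table.
- tab (a point): middle of the grey upright finger tab on the lid, straight across the axis from the opening: a fin 36 mm long towards the axis (56 to 92 mm radius), 9 mm thick, from the lid top up to 55.5 mm above the table. Push its flat sides to turn the lid.
- anchor: small brass ship's anchor lying flat, loose: a shank with a ring at one end, a crossbar, and two curved arms at the other; 48 mm long, 38 mm wide, 5 mm tall. Origin: middle of the anchor, at the height of the compartment floor; x runs along the shank towards the arms.
- ships_wheel: wooden ship's steering wheel with eight spokes lying flat, 41 mm across, loose. Origin: centre of its underside.
- cannon: brass cannon barrel on a wooden wheeled carriage, 39 mm long, 17 mm tall, loose. Origin: centre of its underside.
- capstan: dark wooden waisted capstan drum standing upright, 24 mm across, 20 mm tall, loose. Origin: centre of its underside.
- cleat: brass two-horned rope cleat, 42 mm long, 13 mm tall, loose. Origin: centre of its underside.
- glue_red: bystander: small black glue bottle with a red label and black cap, 83 mm tall; loose. Origin: centre of its underside.
- glue_blue: bystander: small black glue bottle with a blue label and bare white nozzle, 83 mm tall; loose. Origin: centre of its underside.
- thread_1: bystander: wooden spool of dark thread, 25 mm across, 29 mm tall; loose. Origin: centre of its underside.
- thread_2: bystander: wooden spool of pale thread, 25 mm across, 29 mm tall; loose. Origin: centre of its underside.
- dish_brass: bystander: clear round dish with brass bits, 36 mm across, 16 mm tall; loose. Origin: centre of its underside.
- tweezers_fine: bystander: fine steel tweezers lying flat, 98 mm long, 9 mm tall; loose. Origin: centre of its underside.
- mech_pencil: bystander: black mechanical pencil lying flat, 130 mm long, 9 mm tall; loose. Origin: centre of its underside.

How it is judged:
On the way, in this order (a step that is already met when the one before it is completed fails the run):
1. the lid's opening stands still squarely over the anchor's compartment (horizontal distance between opening and anchor below 0.013 m and velocity of joint lid between -0.05 and 0.05 rad/s), for 0.2 s.
2. the fingertips point at the anchor from just above, touching nothing, for two and a half seconds (all of step 1 and horizontal distance between the grasp point and anchor below 0.015 m and height (world z) of the grasp point below 0.095 m and contact force between the fingers and anything else below 0.2 N), for 2.5 s.
At the end, for the whole second after the job is handed in: The centre of the opening is within 13 mm of the anchor's middle seen from above and the lid is still; the grasp point between the fingers is within 15 mm of the anchor's middle seen from above and less than 95 mm above the table; nothing is touched; the anchor lies within 6 mm of where it was (all of step 2 and distance of anchor from where it was at the start of the episode below 0.006 m).
It fails at once if the box or its thin lid is pushed, pressed or gripped hard (contact force between the fingers and fittings_box above 20 N).
It fails at once if a fitting is touched with the fingers (contact force between the fingers and anchor above 0.2 N or contact force between the fingers and ships_wheel above 0.2 N or contact force between the fingers and cannon above 0.2 N or contact force between the fingers and capstan above 0.2 N or contact force between the fingers and cleat above 0.2 N).
It fails at once if a fitting is shifted in its compartment or lifted out (distance of any of anchor, ships_wheel, cannon, capstan, cleat from where it was at the start of the episode above 0.01 m).
It fails at once if a bystander is moved (distance of any of glue_red, glue_blue, thread_1, thread_2, dish_brass, tweezers_fine, mech_pencil from where it was at the start of the episode above 0.012 m).
It also fails if it takes over 64 s, if anything falls off the work surface, if the arm or the gripper's body presses on something with over 40 N, if the wrist force passes 120 N, or if a joint passes its speed limit or range.

### The arm

A 7-joint arm with a two-finger parallel gripper is mounted at the origin on a cart in front of the work surface, level with it; the furniture and walls round the work are solid. World frame = base frame: x ahead of the robot, y to its left, z up, the work surface at z = 0. Lengths are in m, angles in rad, forces in N, time in s.
With the tool pointing down it reaches from about 0.35 to 0.9 m from the base axis. Payload 7.2 kg.
Tool frame: the origin (TCP) lies on the centre line of the jaws, within the pads' length; the fingertips stand 11 mm ahead of it and the grasp point (between the pads) lies 8 mm behind it; z points along the fingers, y is the line along which they close (so a half turn about z gives the same grasp; the last joint's range is limited). The gripper opens to 88 mm and grips with 3 to 60 N. Pads are 20 mm wide; open, the fingers measure 115 mm over their backs; the gripper's body (75 mm by 178 mm) begins 61 mm behind the grasp point.
Start: joints at [1.261, 0.411, -0.013, 1.596, 0.006, 1.134, -0.082], TCP at [0.15, -0.607, 0.234] pointing down, gripper open.
Joint ranges: [-2.95, 2.95], [-0.29, 1.99], [-1.47, 1.44], [0.14, 2.54], [-1.03, 4.17], [0.13, 1.85], [-2.86, 2.86]. Speed limits (rad/s): [2.39, 2.39, 3.01, 3.01, 3.14, 3.14, 3.14].

### API

Orientations are given as a 3x3 rotation matrix whose columns are the frame's x, y, z axes.
In Python, from station import observe, optics, order gives the robot as it stands.
- The arm moves only by the tool servo_tool, never from a script. Its argument "motion" is a list of rows, each a list of 6 numbers: the shift along the world's x, y, z in m, then the turn, a rotation vector about the world's x, y, z in rad. In form: [[x, y, z, ax, ay, az], ...]. A call has 1 to 5 rows; each row is the pose to reach, as a shift and turn from the pose commanded when the call began; what a row does not reach only later rows make up. A row lasts 1/8 s, in which the tool goes at most 62.5 mm and 10.7 degrees, less where a joint would pass 70% of its speed; a pose out of reach is approached as far as the arm can. A call with a gripper value outside its range is refused whole. "jaw" is the finger opening in m, from 0 to 0.0878, set as the call begins (left out, the last holds). The fingers move at their own pace and stop on an object; "squeeze" is the grip in N (left out, the last holds). Time passes only in rows, so rows that repeat a pose let the fingers close. It gives the time, the measured TCP pose, the force, the opening and the grip force at its end, in the units of the state.
- observe(): the state, without advancing time (a new reading comes with each control period).
- optics.grab_frame(name): name is "scene" or "top"; returns a dict with "color" (384x512x3 uint8, blue, green, red), "vertical_fov" (degrees; the focal length in pixels is half the picture's height over the tangent of half this angle, whatever the lens; pixels are square), "cx", "cy" (the principal point, pixels), "k1" (the pictures are not rectified: a ray, as slopes to the right and down, at radius r is drawn at 1 + k1 r^2 times it, then the intrinsics apply), "R" (3x3) and "t" (3): a world point X has camera coordinates R X + t. Camera axes: x right, y down, z forward; pixel columns grow to the right and rows downward; lengths in m; the calibration is good to about 2 mm. A picture is of the moment at which its call begins. There is no depth.
- order.finish_job(): hands the job in; it is judged then, once.
The state is a dict: "t": time; "joint_positions": joint angles; "joint_vel": joint speeds; "joint_torque": joint torques, N m; "tool_pos": TCP position; "tcp_rot": TCP orientation; "contact_force": force on the tool from outside, world axes, zero at the start; "torque": the same for the moment, N m; "gripper_width": finger opening in m; "gripper_force": force on a finger pad.
Only numpy, scipy, OpenCV 4.12 (cv2) and the standard library are available. Lean on these libraries where they do the work, as an engineer would, in place of code of your own. Each camera call takes 0.05 s, during which the arm holds its last target. There are 200 camera calls.

## Working session

There is one attempt and no reset: what is moved stays moved. The work goes in short steps, Python scripts to look and compute and a tool call to move; the robot and the scene stay as the last step left them, time stands still between calls to the robot, and variables do not carry over. Pictures are saved under pics/ and viewed, at most 10 in all, crops included, and the job is handed in when it is done.

Besides the shell and the picture viewer there is one more tool, called as name(argument=value, ...) on one line, values as JSON. servo_tool: Moves the arm, as the interface text tells. Its arguments: {"type":"object","properties":{"motion":{"type":"array","items":{"type":"array","items":{"type":"number"}}},"jaw":{"type":"number"},"squeeze":{"type":"number"}},"required":["motion"]}

```bash
mkdir -p pics; cat > h.py <<'E'
import numpy as np, cv2
from station import observe, optics, order
def grab(n,f):
    d=optics.grab_frame(n); cv2.imwrite('pics/'+f,d['color'])
    np.savez('pics/'+f+'.npz',**{k:v for k,v in d.items()}); return d
def K(d):
    f=d['color'].shape[0]/2/np.tan(np.radians(d['vertical_fov'])/2)
    return f,float(d['cx']),float(d['cy']),float(d['k1'])
def ray(d,u,v):
    f,cx,cy,k=K(d); p=np.array([(u-cx)/f,(v-cy)/f]); q=p.copy()
    for _ in range(30): q=p/(1+k*(q@q))
    R=np.array(d['R']);t=np.array(d['t']); return -R.T@t, R.T@np.array([q[0],q[1],1])
def onz(d,u,v,z):
    c,r=ray(d,u,v); return c+r*(z-c[2])/r[2]
def proj(d,X):
    f,cx,cy,k=K(d); c=np.array(d['R'])@np.array(X)+np.array(d['t']); q=c[:2]/c[2]; q=q*(1+k*(q@q)); return q*f+[cx,cy]
def load(f): return dict(np.load('pics/'+f+'.npz'))
E
python3 - <<'E'
from h import *
for n in('scene','top'):
    d=grab(n,n+'0.png'); print(n,d['vertical_fov'],d['k1'],-np.array(d['R']).T@np.array(d['t']),np.array(d['R'])[2])
    cv2.imwrite('pics/%s0b.png'%n,cv2.resize(d['color'],(800,600),interpolation=cv2.INTER_CUBIC))
print(observe())
E
```

```text
scene 49.5833913093519 -0.06371886696956376 [-0.10354261  0.46185364  0.59172114] [ 0.70358187 -0.38343356 -0.59829027]
top 56.556286886309785 -0.05542107427632958 [0.41613164 0.13028307 0.96159152] [ 0.09181569 -0.01236044 -0.9956993 ]
{'t': 0.1, 'joint_positions': array([ 1.26080726,  0.41182513, -0.01270018,  1.59696486,  0.00558299,
        1.13429154, -0.08218718]), 'joint_vel': array([-0.00104003, -0.00198016, -0.0006499 , -0.00248652, -0.00073774,
        0.00142114,  0.00023325]), 'joint_torque': array([ 3.86471307e-03, -5.89095461e+01,  6.44611213e-01, -2.91706985e+01,
       -5.36982750e-02,  1.45723927e-02,  3.02708668e-05]), 'tool_pos': array([ 0.14950575, -0.60639883,  0.23288812]), 'tcp_rot': array([[ 9.70906586e-01,  2.39458162e-01, -4.36596887e-04],
       [ 2.39458542e-01, -9.70905600e-01,  1.38638920e-03],
       [-9.19121536e-05, -1.45060125e-03, -9.99998944e-01]]), 'contact_force': array([-0.48946745, -0.77841504, -0.80774878]), 'torque': array([ 0.05264296,  0.04439144, -0.03788581]), 'gripper_force': 0.0, 'gripper_width': 0.08783507814582628}
```

View pics/top0b.png

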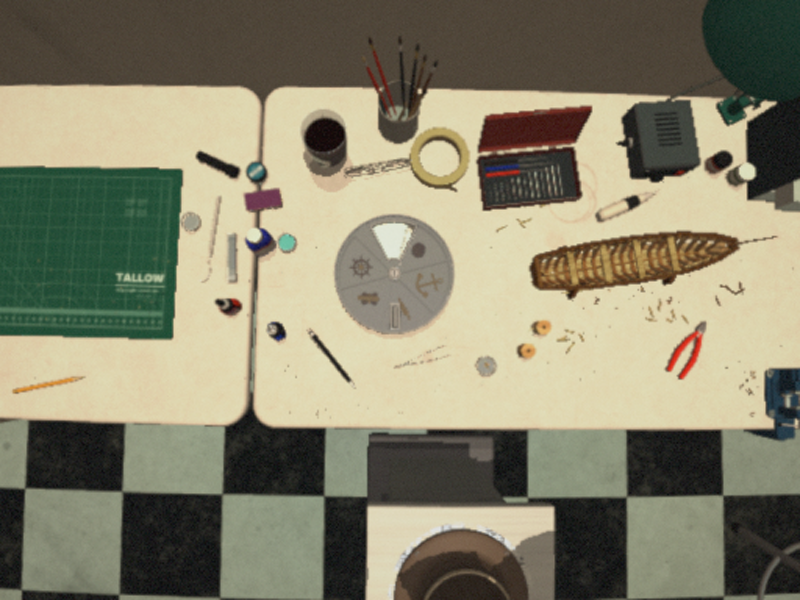

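View pics/scene0b.png

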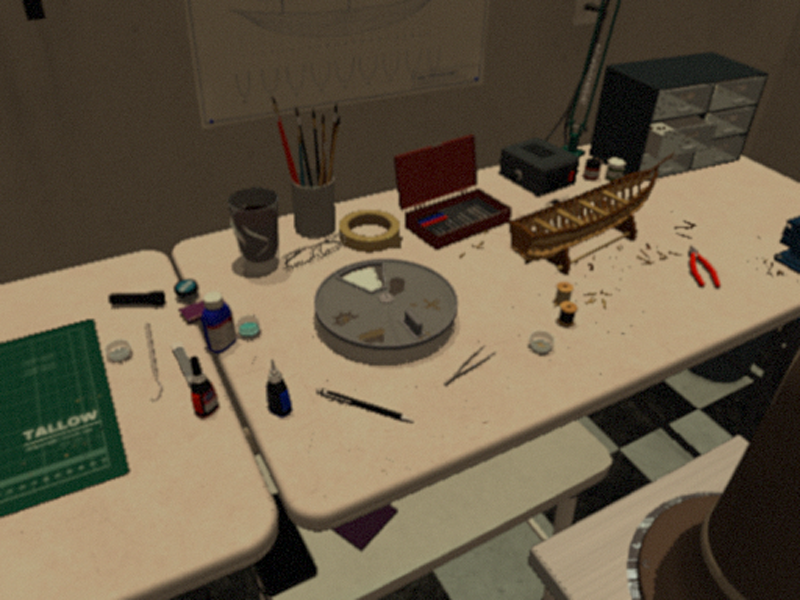

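The top view shows the lid at about (394,273) in the 800x600 picture. The opening is over the white blank at (392,240), the tab at (395,317), the anchor at (429,285) and the capstan at (418,250). The scene view agrees. Next I'll crop in close to measure.

```bash
python3 - <<'E'
from h import *
a=load('top0.png')['color'][130:222,206:298]; b=load('scene0.png')['color'][155:240,195:300]
a=cv2.resize(a,None,fx=6,fy=6,interpolation=cv2.INTER_CUBIC)
cv2.imwrite('pics/c1.png',cv2.convertScaleAbs(a,alpha=1.3))
d=load('top0.png')
# circle of lid top z=.0335: project-fit: sample edge via thresholding non-cream
im=cv2.GaussianBlur(d['color'],(3,3),0).astype(int)
m=(im[...,2]-im[...,0]<25).astype(np.uint8); m[:,:205]=0;m[:,300:]=0;m[:130]=0;m[222:]=0
n,l,s,c=cv2.connectedComponentsWithStats(m); i=1+np.argmax(s[1:,4]); print(s[i],c[i])
cn=max(cv2.findContours((l==i).astype(np.uint8),0,1)[0],key=cv2.contourArea)[:,0]
h=cv2.convexHull(cn.astype(np.int32))[:,0]
P=np.array([onz(d,u,v,.0335)[:2] for u,v in h]); print(cv2.minEnclosingCircle(P.astype(np.float32)))
A=np.c_[2*P,np.ones(len(P))]; x=np.linalg.lstsq(A,(P**2).sum(1),rcond=None)[0]; print(x[:2],np.sqrt(x[2]+x[:2]@x[:2]))
E
```

```text
[ 215  138   75   74 4014] [251.32037867 174.25062282]
((0.5406877398490906, 0.11746951937675476), 0.09898781776428223)
[0.54128176 0.11777717] 0.0981182360611907
```

View pics/c1.png

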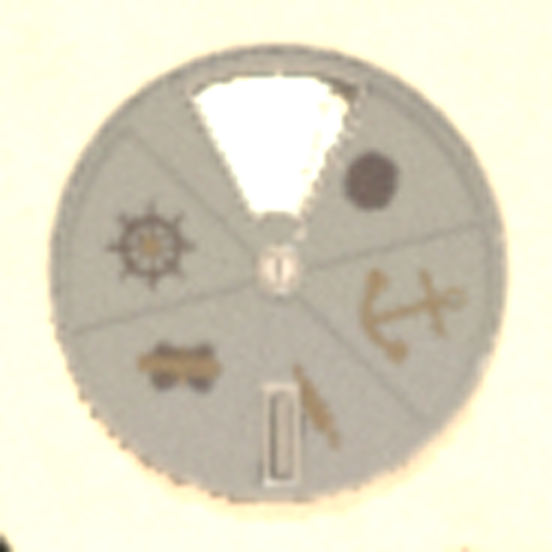

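The crop shows the hub at (277,270) and the opening wedge with corners near (190,95) and (368,88). The tab top is at (280,434), and the anchor runs from its crown at about (363,327) to its ring at (465,298). The sector walls pass through (490,225) and (430,418).

```bash
python3 - <<'E'
from h import *
d=load('top0.png')
def w(u,v,z): return onz(d,206+(u+.5)/6-.5,130+(v+.5)/6-.5,z)
c=w(277,270,.035)[:2]; print('hub',c)
c=np.array([.541,.1178])
for n,u,v,z in [('hub',277,270,.035),('crown',363,327,.0065),('ring',465,298,.0065),('wallA',490,225,.03),('wallB',430,418,.03),('wallC',75,331,.03),('wallD',125,125,.03),('o1',190,95,.035),('o2',368,88,.035),('tab',280,434,.0555),('tabT',280,385,.0555),('tabB',280,485,.0555),('capstan',371,180,.02),('mid',413,312.5,.0065)]:
    p=w(u,v,z)[:2]; r=p-c; print(n,p.round(4),np.hypot(*r).round(4),np.degrees(np.arctan2(r[1],r[0])).round(1))
s=load('scene0.png')
# scene view check: tab top, anchor
for n,u,v,z in [('anchor',431,305,.0065),('tab',412,314,.0555),('hub',386,297,.035),('blue',278,365,.08)]:
    print(n,onz(s,(u+.5)*.64-.5,(v+.5)*.64-.5,z).round(4))
for n,u,v,z in [('glueblue',277,331,.02),('glue red',228,306,.05),('pencil top',309,331,.005),('pencil bot',352,385,.005),('tweez',397,366,.004),('cup',325,140,.08)]:
    print(n,onz(d,(u+.5)*.64-.5,(v+.5)*.64-.5,z).round(3))
E
```

```text
hub [0.54039553 0.11807417]
hub [0.5404 0.1181] 0.0007 155.6
crown [0.5189 0.0788] 0.0448 -119.6
ring [0.5326 0.033 ] 0.0852 -95.7
wallA [0.5622 0.0244] 0.0958 -77.2
wallB [0.4768 0.0506] 0.093 -133.7
wallC [0.5131 0.206 ] 0.0925 107.5
wallD [0.6048 0.1858] 0.0932 46.8
o1 [0.6175 0.1571] 0.086 27.2
o2 [0.6217 0.0788] 0.0896 -25.8
tab [0.4676 0.1163] 0.0734 -178.9
tabT [0.4885 0.1166] 0.0526 -178.6
tabB [0.446  0.1161] 0.095 -179.0
capstan [0.5834 0.0764] 0.0592 -44.3
mid [0.5257 0.0564] 0.0633 -104.0
anchor [0.5308 0.0496 0.0065]
tab [0.4723 0.1165 0.0555]
hub [0.5445 0.1174 0.035 ]
blue [0.4333 0.315  0.08  ]
glueblue [0.442 0.313 0.02 ]
glue red [0.481 0.389 0.05 ]
pencil top [0.443 0.262 0.005]
pencil bot [0.352 0.186 0.005]
tweez [0.385 0.11  0.004]
cup [0.753 0.233 0.08 ]
```

Tab azimuth is about 181° and the opening is at about +1°. The anchor is at about -104°, with its compartment centre at -105.5°. So the lid needs to turn about -105° (clockwise), which means pushing the tab from its -y side with the jaws closed. I'll set off now.

servo_tool(motion=[[0.045,0.03,0,0,0,0.1],[0.09,0.07,0,0,0,0.25],[0.135,0.11,0,0,0,0.4],[0.18,0.15,0,0,0,0.55],[0.22,0.19,0,0,0,0.7]], jaw=0.0)

```text
t: 0.72
tool_pos: [0.371, -0.4151, 0.2335]
tcp_rot: [[0.584, 0.812, -0.0], [0.812, -0.584, 0.0], [0.0, -0.0, -1.0]]
contact_force: [0.9, -0.4, 0.2]
gripper_width: 0.0412
gripper_force: 0.0
```

servo_tool(motion=[[0.02,0.055,0,0,0,0.15],[0.04,0.11,0,0,0,0.3],[0.06,0.165,0,0,0,0.4],[0.07,0.22,0,0,0,0.5],[0.08,0.275,-0.01,0,0,0.6]])

```text
t: 1.35
tool_pos: [0.4501, -0.1401, 0.2239]
tcp_rot: [[0.026, 1.0, 0.001], [1.0, -0.026, -0.0], [-0.0, 0.001, -1.0]]
contact_force: [1.1, 0.6, -0.5]
gripper_width: 0.0005
gripper_force: 0.0
```

servo_tool(motion=[[0.005,0.055,-0.02,0,0,0.04],[0.01,0.11,-0.05,0,0,0.04],[0.014,0.165,-0.08,0,0,0.04],[0.018,0.215,-0.11,0,0,0.04],[0.018,0.215,-0.13,0,0,0.04]])

```text
t: 1.98
tool_pos: [0.467, 0.0778, 0.0925]
tcp_rot: [[-0.018, 1.0, -0.001], [1.0, 0.018, 0.002], [0.002, -0.001, -1.0]]
contact_force: [-0.0, -1.2, -0.1]
gripper_width: 0.0005
gripper_force: 0.0
```

```bash
python3 - <<'E'
from h import *
d=grab('scene','s1.png'); e=grab('top','t1.png')
a=cv2.resize(d['color'][140:250,180:320],(700,550),interpolation=cv2.INTER_CUBIC)
cv2.imwrite('pics/c2.png',cv2.convertScaleAbs(a,alpha=1.4))
o=observe(); print(o['tool_pos'],o['joint_positions'])
E
```

```text
[0.46591099 0.07383139 0.09165222] [ 0.22564048  0.40929149 -0.5913583   2.06867573  0.3265617   0.7585787
 -0.55503327]
```

View pics/c2.png

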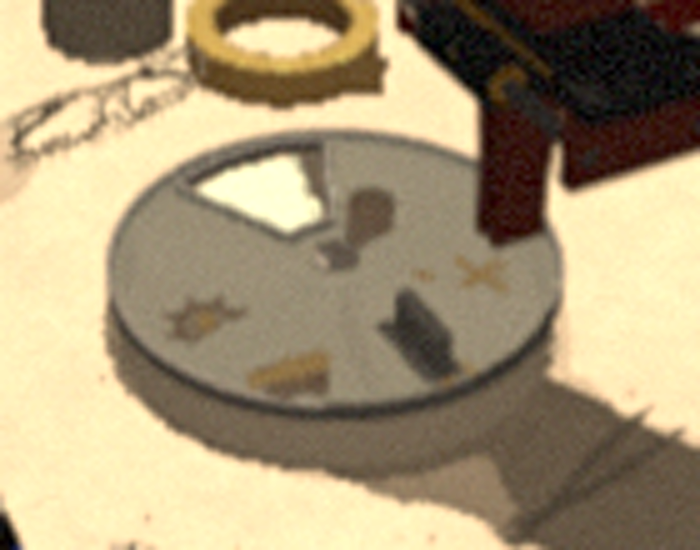

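The closed fingers hover on the -y side of the tab, with tips at about (510,235) and the tab at (420,335). They are clear of the tab, so I can lower and start pushing gently.

servo_tool(motion=[[0,0,-0.015,0,0,0],[0,0,-0.03,0,0,0],[0,0,-0.037,0,0,0],[0,0.004,-0.037,0,0,0],[0,0.01,-0.037,0,0,0]])

```text
t: 2.7
tool_pos: [0.4679, 0.0835, 0.057]
tcp_rot: [[-0.011, 1.0, 0.001], [1.0, 0.011, 0.0], [0.0, 0.001, -1.0]]
contact_force: [0.4, 0.4, -0.2]
gripper_width: 0.0006
gripper_force: 0.0
```

servo_tool(motion=[[0,0.003,0,0,0,0],[0,0.006,0,0,0,0],[0,0.009,0,0,0,0],[0,0.012,0,0,0,0],[0,0.015,0,0,0,0]])

```text
t: 3.32
tool_pos: [0.4677, 0.0984, 0.0567]
tcp_rot: [[-0.011, 1.0, 0.0], [1.0, 0.011, 0.0], [0.0, 0.0, -1.0]]
contact_force: [-0.1, -0.2, 1.1]
gripper_width: 0.0006
gripper_force: 0.0
```

```bash
python3 - <<'E'
import numpy as np
c=np.array([.5425,.1177]);r=.077
P=lambda a:c+r*np.array([np.cos(np.radians(a)),np.sin(np.radians(a))])
p0=np.array([.468,.0985]);y0=90.6
for i in range(6):
    az=194.5-17.5*i; rows=[]
    for k in range(1,6):
        a=az-3.5*k; y=min(a-100.85,90.6) if i==0 else a-100.85
        rows.append([round(float(v),4) for v in P(a)-p0]+[round(np.radians(y-y0),3)])
    p0=P(a);y0=y; print(a,p0,rows)
E
```

```text
177.0 [0.46560553 0.12172987] [[-0.0011, 0.0045, np.float64(-0.008)], [-0.0018, 0.0091, np.float64(-0.069)], [-0.0023, 0.0138, np.float64(-0.13)], [-0.0025, 0.0185, np.float64(-0.191)], [-0.0024, 0.0232, np.float64(-0.252)]]
159.5 [0.47037624 0.14466597] [[0.0004, 0.0047, np.float64(-0.061)], [0.0011, 0.0093, np.float64(-0.122)], [0.002, 0.0139, np.float64(-0.183)], [0.0033, 0.0185, np.float64(-0.244)], [0.0048, 0.0229, np.float64(-0.305)]]
142.0 [0.48182317 0.16510593] [[0.0018, 0.0044, np.float64(-0.061)], [0.0038, 0.0086, np.float64(-0.122)], [0.0061, 0.0127, np.float64(-0.183)], [0.0087, 0.0166, np.float64(-0.244)], [0.0114, 0.0204, np.float64(-0.305)]]
124.5 [0.49888672 0.18115772] [[0.003, 0.0036, np.float64(-0.061)], [0.0062, 0.007, np.float64(-0.122)], [0.0097, 0.0103, np.float64(-0.183)], [0.0133, 0.0133, np.float64(-0.244)], [0.0171, 0.0161, np.float64(-0.305)]]
107.0 [0.51998738 0.19133547] [[0.004, 0.0025, np.float64(-0.061)], [0.0081, 0.0048, np.float64(-0.122)], [0.0123, 0.0069, np.float64(-0.183)], [0.0166, 0.0087, np.float64(-0.244)], [0.0211, 0.0102, np.float64(-0.305)]]
89.5 [0.54317194 0.19469707] [[0.0045, 0.0012, np.float64(-0.061)], [0.0091, 0.0022, np.float64(-0.122)], [0.0138, 0.0029, np.float64(-0.183)], [0.0185, 0.0033, np.float64(-0.244)], [0.0232, 0.0034, np.float64(-0.305)]]
```

servo_tool(motion=[[-0.001,0.0045,-0.002,0,0,-0.008],[-0.002,0.009,-0.003,0,0,-0.07],[-0.002,0.014,-0.003,0,0,-0.13],[-0.0025,0.0185,-0.003,0,0,-0.19],[-0.0025,0.023,-0.003,0,0,-0.25]])

```text
t: 3.95
tool_pos: [0.4647, 0.1209, 0.0533]
tcp_rot: [[0.239, 0.971, -0.001], [0.971, -0.239, -0.001], [-0.001, -0.001, -1.0]]
contact_force: [0.2, -1.1, -0.6]
gripper_width: 0.0006
gripper_force: 0.8
```

servo_tool(motion=[[0.0005,0.0045,0,0,0,-0.06],[0.001,0.009,0,0,0,-0.12],[0.002,0.014,0,0,0,-0.18],[0.003,0.0185,0,0,0,-0.24],[0.005,0.023,0,0,0,-0.305]])

```text
t: 4.58
tool_pos: [0.4693, 0.1441, 0.0533]
tcp_rot: [[0.52, 0.854, -0.002], [0.854, -0.52, -0.001], [-0.002, -0.001, -1.0]]
contact_force: [-2.1, -1.4, 0.1]
gripper_width: 0.0005
gripper_force: 0.8
```

servo_tool(motion=[[0.002,0.0045,0,0,0,-0.06],[0.004,0.0085,0,0,0,-0.12],[0.006,0.0125,0,0,0,-0.18],[0.009,0.0165,0,0,0,-0.24],[0.012,0.0205,0,0,0,-0.305]])

```text
t: 5.2
tool_pos: [0.481, 0.1647, 0.0531]
tcp_rot: [[0.752, 0.659, -0.002], [0.659, -0.752, -0.001], [-0.002, -0.001, -1.0]]
contact_force: [-2.9, -0.1, 0.8]
gripper_width: 0.0004
gripper_force: 1.0
```

servo_tool(motion=[[0.003,0.0035,0,0,0,-0.06],[0.0065,0.007,0,0,0,-0.12],[0.01,0.0105,0,0,0,-0.18],[0.0135,0.0135,0,0,0,-0.24],[0.0175,0.016,0,0,0,-0.305]])

```text
t: 5.82
tool_pos: [0.4985, 0.1811, 0.0531]
tcp_rot: [[0.915, 0.403, -0.002], [0.403, -0.915, -0.0], [-0.002, -0.0, -1.0]]
contact_force: [-2.7, 0.7, -0.4]
gripper_width: 0.0006
gripper_force: 1.0
```

```bash
python3 - <<'E'
from h import *
d=grab('scene','s2.png'); e=grab('top','t2.png')
a=cv2.resize(d['color'][140:250,180:320],(490,385),interpolation=cv2.INTER_CUBIC)
b=cv2.resize(e['color'][130:222,206:298],(385,385),interpolation=cv2.INTER_CUBIC)
cv2.imwrite('pics/c3.png',cv2.convertScaleAbs(np.hstack([a[:,:410],b]),alpha=1.3))
o=observe(); print(o['tool_pos'],o['joint_positions'],o['contact_force'])
E
```

```text
[0.49908511 0.18119328 0.0532348 ] [-0.24092576  0.49918572 -0.25406174  1.97451675  0.18943818  0.69136854
 -1.76614284] [-0.65669875 -0.56240373 -0.21783903]
```

View pics/c3.png

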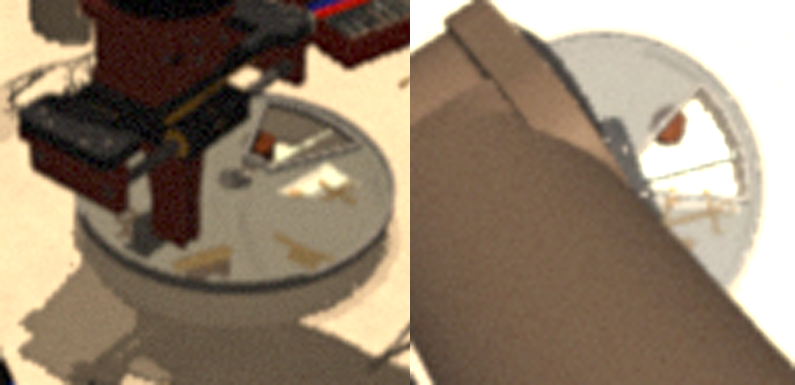

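The tab at left, about (150,230), is being pushed. The opening is already partly over the anchor, with its centre at about -67°. I'll continue more slowly for the last stretch.

servo_tool(motion=[[0.004,0.0025,0,0,0,-0.06],[0.008,0.005,0,0,0,-0.12],[0.0125,0.007,0,0,0,-0.18],[0.0165,0.0085,0,0,0,-0.24],[0.021,0.01,0,0,0,-0.305]])

```text
t: 6.55
tool_pos: [0.5198, 0.1908, 0.0532]
tcp_rot: [[0.994, 0.111, -0.002], [0.111, -0.994, -0.0], [-0.002, 0.0, -1.0]]
contact_force: [-1.6, 0.2, -0.5]
gripper_width: 0.0008
gripper_force: 1.0
```

servo_tool(motion=[[0.0045,0.001,0,0,0,-0.06],[0.009,0.002,0,0,0,-0.12],[0.0135,0.003,0,0,0,-0.18],[0.017,0.0033,0,0,0,-0.23],[0.02,0.0034,0,0,0,-0.27]])

```text
t: 7.18
tool_pos: [0.54, 0.1941, 0.0533]
tcp_rot: [[0.987, -0.158, -0.001], [-0.158, -0.987, -0.0], [-0.001, 0.001, -1.0]]
contact_force: [-1.7, 0.4, -1.6]
gripper_width: 0.0005
gripper_force: 1.0
```

```bash
python3 - <<'E'
from h import *
d=grab('scene','s3.png'); e=grab('top','t3.png')
a=cv2.resize(d['color'][140:250,180:320],(560,440),interpolation=cv2.INTER_CUBIC)
b=cv2.resize(e['color'][130:222,244:298],(258,440),interpolation=cv2.INTER_CUBIC)
cv2.imwrite('pics/c4.png',cv2.convertScaleAbs(np.hstack([a[:,:540],b]),alpha=1.1))
o=observe(); r=o['tool_pos'][:2]-[.5425,.1177]; print(o['tool_pos'],o['joint_positions'][-1],o['contact_force'],np.degrees(np.arctan2(r[1],r[0])),np.degrees(np.arctan2(o['tcp_rot'][1,0],o['tcp_rot'][0,0])))
E
```

```text
[0.54044034 0.19404003 0.05336252] -2.227269409469191 [-1.88379371  0.42108189 -1.52942764] 91.54547065759476 -9.068203068296041
```

View pics/c4.png

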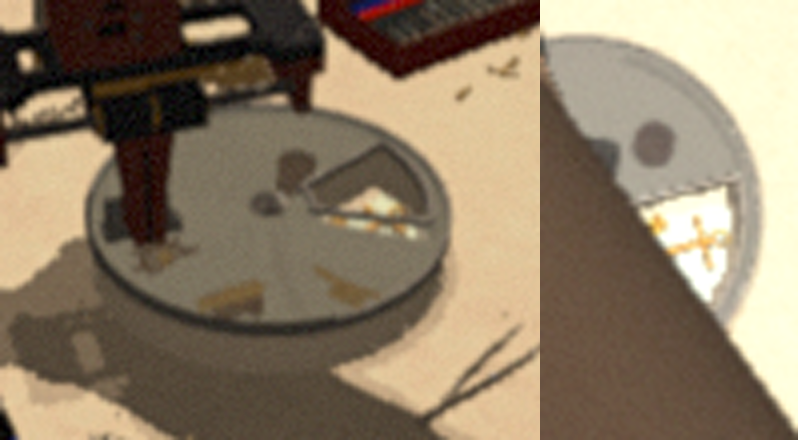

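The opening now spans most of the anchor. In the scene crop its corners are at (383,148), (430,220) and (312,195), and in the top crop its upper outer corner is at (738,180). I'll measure the angle that remains.

```bash
python3 - <<'E'
from h import *
s=load('s3.png');t=load('t3.png')
f=lambda r:(r[:2].round(4),np.degrees(np.arctan2(r[1],r[0])).round(1),np.hypot(*r[:2]).round(4))
for u,v in [(383,148),(430,220),(310,190),(316,210),(265,203)]:
    p=onz(s,180+(u+.5)/4-.5,140+(v+.5)/4-.5,.036)[:2]; print('s',p.round(4),*f(p-[.5445,.1174])[1:])
for u,v in [(198,180)]:
    p=onz(t,244+u/4.78-.4,130+v/4.78-.4,.036)[:2]; print('t',p.round(4),*f(p-[.5405,.118])[1:])
E
```

```text
s [0.5589 0.0356] -80.0 0.0831
s [0.4887 0.0472] -128.5 0.0896
s [0.5422 0.0928] -95.4 0.0247
s [0.5246 0.0987] -136.8 0.0274
s [0.5428 0.1208] 117.0 0.0038
t [0.5607 0.031 ] -76.9 0.0894
```

The opening centre measures about -103.5° and the anchor about -104°, well within tolerance. I'll back away from the tab, lift, and go over the anchor.

servo_tool(motion=[[-0.005,0,0,0,0,0],[-0.012,0,0.0,0,0,0],[-0.014,0,0.02,0,0,0],[-0.014,0,0.045,0,0,0],[-0.014,0,0.06,0,0,0]])

```text
t: 7.9
tool_pos: [0.5268, 0.1942, 0.115]
tcp_rot: [[0.988, -0.157, 0.002], [-0.157, -0.988, 0.001], [0.001, -0.001, -1.0]]
contact_force: [-0.6, 0.4, 0.3]
gripper_width: 0.0005
gripper_force: 0.0
```

servo_tool(motion=[[0,-0.03,0,0,0,0],[0,-0.065,0,0,0,0],[0,-0.1,0,0,0,0],[0,-0.13,0,0,0,0],[0,-0.139,0,0,0,0]])

```text
t: 8.52
tool_pos: [0.5265, 0.0531, 0.1137]
tcp_rot: [[0.987, -0.16, -0.0], [-0.16, -0.987, -0.001], [0.0, 0.001, -1.0]]
contact_force: [0.8, -0.0, 0.3]
gripper_width: 0.0004
gripper_force: 0.0
```

servo_tool(motion=[[0,0,-0.015,0,0,0],[0,0,-0.03,0,0,0],[0,0,-0.042,0,0,0],[0,0,-0.05,0,0,0],[0,0,-0.05,0,0,0]])

```text
t: 9.15
tool_pos: [0.5262, 0.0554, 0.0628]
tcp_rot: [[0.988, -0.157, -0.001], [-0.157, -0.988, -0.0], [-0.001, 0.0, -1.0]]
contact_force: [0.3, -0.3, 0.1]
gripper_width: 0.0002
gripper_force: 0.0
```

```bash
python3 - <<'E'
from h import *
d=grab('scene','s5.png'); e=grab('top','t5.png')
a=cv2.resize(d['color'][140:250,180:320],(560,440),interpolation=cv2.INTER_CUBIC)
b=cv2.resize(e['color'][130:222,206:298],(440,440),interpolation=cv2.INTER_CUBIC)
cv2.imwrite('pics/c5.png',cv2.convertScaleAbs(np.hstack([a[:,100:500],b[:,:400]]),alpha=1.1))
o=observe(); print(o['tool_pos'],o['contact_force'],o['t'])
E
```

```text
[0.52681116 0.05525882 0.06374599] [-0.34972634  0.15484324  0.19768599] 9.25
```

View pics/c5.png

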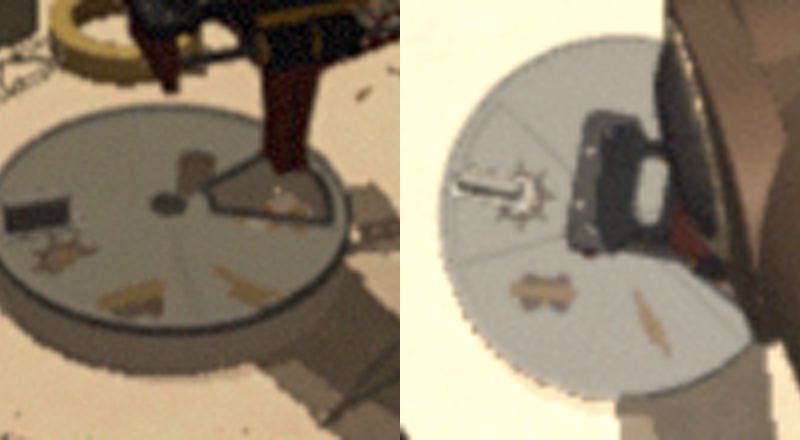

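The fingertips are over the opening, at (285,170) in the scene crop. The tab is clear of them, seen in the top crop from (455,185) to (525,195). I'll check the tab's azimuth and the anchor's offset in the scene view.

```bash
python3 - <<'E'
from h import *
s=load('s5.png');t=load('t5.png')
k=440/92
P=[onz(t,206+(u+.5)/k-.5,130+(v+.5)/k-.5,.0555)[:2] for u,v in[(53,185),(125,193)]]; c=np.array([.5405,.118])
m=(P[0]+P[1])/2-c; v=P[0]-P[1]; print(P,np.degrees(np.arctan2(m[1],m[0])),np.degrees(np.arctan2(v[1],v[0])))
q=lambda X:(proj(s,X)-[180,140]+.5)*4-[100,0]
print('tip pred',q([.5265,.0553,.0518]),'anchor pred',q([.527,.056,.0065]))
for u,v in [(330,158),(333,222),(210,185),(215,210)]:
    p=onz(s,180+(u+100.5)/4-.5,140+(v+.5)/4-.5,.036)[:2]-[.5445,.1174]; print(np.degrees(np.arctan2(p[1],p[0])),np.hypot(*p))
E
```

```text
[array([0.55283088, 0.20835177]), array([0.54896639, 0.16972188])] 81.67197872201078 84.28719300347856
tip pred [284.12532974 164.67689341] anchor pred [278.42868068 228.78054632]
-93.56012024389277 0.1011860308798925
-129.37958620580736 0.09144103229384117
-86.22781496185021 0.026876211058506762
-137.1738873214944 0.02683826867837382
```

All the estimates put the opening within about 3–5 mm of centred over the anchor, against a 13 mm limit. The tool is within about 5 mm of the anchor's middle. I'll make a tiny correction, then hold.

servo_tool(motion=[[0,-0.001,-0.002,0,0,0],[0.0005,-0.002,-0.004,0,0,0],[0.0005,-0.002,-0.004,0,0,0],[0.0005,-0.002,-0.004,0,0,0],[0.0005,-0.002,-0.004,0,0,0]])

```text
t: 9.88
tool_pos: [0.5272, 0.0531, 0.0597]
tcp_rot: [[0.988, -0.158, 0.0], [-0.158, -0.988, 0.0], [0.0, -0.0, -1.0]]
contact_force: [-0.5, 0.9, 0.3]
gripper_width: 0.0006
gripper_force: 0.0
```

servo_tool(motion=[[0,0,0,0,0,0],[0,0,0,0,0,0],[0,0,0,0,0,0],[0,0,0,0,0,0],[0,0,0,0,0,0]])

```text
t: 10.5
tool_pos: [0.5271, 0.0531, 0.0596]
tcp_rot: [[0.988, -0.158, -0.0], [-0.158, -0.988, -0.0], [-0.0, 0.0, -1.0]]
contact_force: [0.2, -0.1, 0.6]
gripper_width: 0.0004
gripper_force: 0.0
```

servo_tool(motion=[[0,0,0,0,0,0],[0,0,0,0,0,0],[0,0,0,0,0,0],[0,0,0,0,0,0],[0,0,0,0,0,0]])

```text
t: 11.12
tool_pos: [0.5272, 0.0531, 0.0597]
tcp_rot: [[0.988, -0.158, 0.0], [-0.158, -0.988, -0.0], [0.0, 0.0, -1.0]]
contact_force: [0.6, -0.5, 0.4]
gripper_width: -0.0001
gripper_force: 0.0
```

servo_tool(motion=[[0,0,0,0,0,0],[0,0,0,0,0,0],[0,0,0,0,0,0],[0,0,0,0,0,0],[0,0,0,0,0,0]])

```text
t: 11.75
tool_pos: [0.5271, 0.0531, 0.0597]
tcp_rot: [[0.988, -0.157, 0.0], [-0.157, -0.988, -0.0], [0.0, 0.0, -1.0]]
contact_force: [0.5, 0.4, 0.2]
gripper_width: 0.0003
gripper_force: 0.0
```

servo_tool(motion=[[0,0,0,0,0,0],[0,0,0,0,0,0],[0,0,0,0,0,0],[0,0,0,0,0,0],[0,0,0,0,0,0]])

```text
t: 12.38
tool_pos: [0.5272, 0.0531, 0.0597]
tcp_rot: [[0.988, -0.158, 0.0], [-0.158, -0.988, -0.0], [0.0, -0.0, -1.0]]
contact_force: [0.4, -0.4, -0.3]
gripper_width: 0.0002
gripper_force: 0.0
```

servo_tool(motion=[[0,0,0,0,0,0],[0,0,0,0,0,0],[0,0,0,0,0,0],[0,0,0,0,0,0],[0,0,0,0,0,0]])

```text
t: 13.0
tool_pos: [0.5271, 0.0531, 0.0597]
tcp_rot: [[0.988, -0.158, -0.0], [-0.158, -0.988, -0.0], [-0.0, 0.0, -1.0]]
contact_force: [0.1, 0.1, -0.2]
gripper_width: 0.0004
gripper_force: 0.0
```

servo_tool(motion=[[0,0,0,0,0,0],[0,0,0,0,0,0],[0,0,0,0,0,0],[0,0,0,0,0,0],[0,0,0,0,0,0]])

```text
t: 13.62
tool_pos: [0.5271, 0.0531, 0.0596]
tcp_rot: [[0.988, -0.158, -0.0], [-0.158, -0.988, -0.0], [-0.0, 0.0, -1.0]]
contact_force: [-0.2, 0.9, 0.3]
gripper_width: 0.0003
gripper_force: 0.0
```

```bash
python3 -c "
from station import order; print(order.finish_job())"
```

```text
the job is handed in; nothing more can be done
None
```

I turned the lid until its opening was over the anchor (about 3–5 mm off centre by my measurements), held the closed fingertips about 1.3 cm above the opening's lip for over three seconds touching nothing, and handed the job in at about 14 s; no verdict was returned.

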